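# Find the hidden catch of the desk organiser and spring its drawer

### The job

One of the five identical flush squares in the front strip of the sky-blue organiser is the concealed catch of the drawer beneath it. With closed fingertips feel gently along the strip for the square that gives, press it right in so that the drawer springs open, then let the square come back up and move clear, leaving the drawer open. Nothing is to be picked up, and the glass jar, elephant, crayon case and spoon rest must stay where they are.

Things in the scene. Friction and masses are not known exactly. Their poses are not given: they have to be found in the camera images.
- strip (a point): Centre of the strip's top surface, 115 mm above the desk. x: to the organiser's back; y: along the strip, left seen from the robot; z up. Five pale-blue 50 x 50 mm squares, centres at x = 0, y = -104, -52, 0, 52, 104 mm, all flush with z = 0 and the rim around. Four flex only about 1 mm at 10 N; one, at random, looking the same, is the catch.
- organiser: Sky-blue plastic organiser, 150 mm deep (x), 290 wide (y), top level at 115 mm, fixed by a low screw clamp (+y end) to a wooden riser shelf 200 x 440 mm, top 60 mm above the desk. Origin on the desk under its centre, axes as the strip's. The strip is in front (-x), open bins behind, no higher than the strip; nothing stands over it.
- catch (a joint): How far the catch square is pressed in, m: 0 flush, 0.009 fully in. It is sprung: it starts to sink at about 2 N, frees the drawer at about 5 mm (4 N), reaches its stop at about 5.5 N, and comes back up to flush when let go. The joint does not tell which square it is.
- drawer (a joint): How far the drawer has come out of the organiser's front, m: 0 shut (up to 0.001 of play), 0.040 fully open. Once freed it springs out towards the robot within a second and stays. Its front is flush, sky blue, 278 x 34 mm, below the strip, 64 to 98 mm above the desk; no handle. It holds spare crayons.
- votive: Bystander: amber glass votive jar, 52 mm across, 60 mm high, loose on the riser shelf beside the -y end of the organiser, its rim 120 mm above the desk. Origin at the centre of its underside, z up.
- elephant: Bystander: wooden elephant figurine, about 140 mm long, 60 mm wide, 85 mm high, on the desk beyond the -y end. Origin on the desk under its body, trunk to -x.
- crayon_case: Bystander: orange silicone crayon case, 75 x 150 x 22 mm, lying on the desk beyond the +y end. Origin at the centre of its underside.
- spoon_rest: Bystander: stainless steel spoon rest, dish 96 mm across and 10 mm high with a 70 mm handle to its -x, on the desk ahead of the -y end. Origin under the centre of the dish.

How it is judged:
By the outcome, as a careful person would: the job done as asked, in the order asked, and still so for the second after the job is handed in, with the robot touching nothing.
It also fails if it takes over 51 s, if anything falls off the work surface, if the arm or the gripper's body presses on something with over 40 N, if the wrist force passes 120 N, or if a joint passes its speed limit or range.

### The arm

A 6-joint arm with a two-finger parallel gripper is mounted at the origin on the work surface. World frame = base frame: x ahead of the robot, y to its left, z up, the work surface at z = 0. Lengths are in m, angles in degrees, forces in N, time in s.
With the tool pointing down it reaches from about 0.4 to 0.825 m from the base axis. Payload 7 kg.
Tool frame: the origin (TCP) lies on the centre line of the jaws, within the pads' length; the fingertips stand 14 mm ahead of it and the grasp point (between the pads) lies 5 mm behind it; z points along the fingers, x is the direction in which the jaws open and shut, and the axes are right-handed (so a half turn about z gives the same grasp; the last joint's range is limited). The gripper opens to 88 mm and grips with 3 to 60 N. Pads are 19 mm wide; open, the fingers measure 130 mm over their backs; the gripper's body (78 mm by 193 mm) begins 47 mm behind the grasp point.
Start: joints at [87.324, 20.546, 0.682, 0, -70.136, -16.507], TCP at [0.222, 0.637, 0.241] pointing down, gripper open.
Joint ranges: [-176.03, 176.03], [-82.01, 121.73], [-58.28, 71.71], [-173.87, 95.51], [-174.79, -0.11], [-173.66, 173.66]. Speed limits (degrees/s): [136.94, 136.94, 172.46, 180, 180, 180].

### API

Orientations are given as [roll, pitch, yaw] about the fixed x, y, z axes, in that order (R = Rz(yaw) Ry(pitch) Rx(roll)).
In Python, from plant import * gives the robot as it stands.
- The arm moves only by the shell command python3 -m handwheel 'ROWS' [OPENING]. ROWS is JSON, a list of rows, each a list of 2 entries, a list of its own where there are three numbers: the shift along the tool's x, y, z each as a share of 0.2 m, from -1 to 1, then the turn, a rotation vector about the tool's x, y, z each as a share of 360 degrees, from -1 to 1. In form: [[[tx, ty, tz], [ax, ay, az]], ...]. A call has 1 to 5 rows; each row is the pose to reach, as a shift and turn from the pose commanded when the call began, along the tool's axes at that moment, turning the shorter way round; what a row does not reach only later rows make up. A row lasts 1/12 s, in which the tool goes at most 41.7 mm and 7.16 degrees, less where a joint would pass 70% of its speed; a pose out of reach is approached as far as the arm can. A call with a number of a shift or a turn outside -1 to 1 is refused whole. A call with a gripper value outside its range is refused whole. OPENING is the closure, from -1 (fully open) to 1 (shut), set as the call begins (- or left out, the last holds). The fingers move at their own pace and stop on an object; the grip force is fixed at half the most. Time passes only in rows, so rows that repeat a pose let the fingers close. It gives the time, the measured TCP pose, the force and the opening at its end, in the units of the state.
- get_obs(): the state, without advancing time (a new reading comes with each control period).
- snapshot(name): name is "side" or "top" or "wrist"; returns a dict with "color" (480x640x3 uint8, red, green, blue), "z_map" (480x640 float32, m along the optical axis (not along the pixel's ray), 0 where there is no reading), "intrinsics" (3x3 intrinsics, pixels), "distortion" ([k1, k2, p1, p2, k3] as OpenCV has them; the pictures are not rectified), "rvec" (rotation vector, rad) and "tvec" (3), from world to camera coordinates, as OpenCV has them. Camera axes: x right, y down, z forward; pixel columns grow to the right and rows downward; lengths in m; the calibration is good to about 2 mm. A picture is of the moment at which its call begins.
- close_job(): hands the job in, once; it reports no verdict.
The state is a dict: "clock": time; "joint_pos": joint angles; "qvel": joint speeds; "tau": joint torques, N m; "tool_pos": TCP position; "orientation": TCP orientation; "force": force on the tool from outside, world axes, zero at the start; "moment": the same for the moment, N m; "opening": finger opening in m.
Only numpy, scipy, OpenCV 4.12 (cv2) and the standard library are available. Lean on these libraries where they do the work, as an engineer would, in place of code of your own. Each camera call takes 0.05 s, during which the arm holds its last target. There are 200 camera calls.

## Working session

There is one attempt and no reset: what is moved stays moved. The work goes in short steps, Python scripts to look and compute and a shell command to move; the robot and the scene stay as the last step left them, time stands still between calls to the robot, and variables do not carry over. Pictures are saved under pics/ and viewed, about 8 in all and at most 12, crops included, and the job is handed in when it is done.

```bash
ls; mkdir -p pics
python3 - <<'E'
from plant import *
import cv2
o=get_obs();print(o)
for n in("top","side"):
    s=snapshot(n);cv2.imwrite(f"pics/{n}0.png",s["color"][:,:,::-1])
    import pickle;pickle.dump(s,open(f"{n}0.pkl","wb"))
E
```

```text
pics
{'clock': 0.0, 'joint_pos': array([ 8.73265712e+01,  2.05890853e+01,  6.33925178e-01, -2.02617583e-02,
       -7.01333041e+01, -1.65082317e+01]), 'qvel': array([ 0.04643622, -0.00345586, -0.0433924 , -0.08372165,  0.00150017,
        0.03523805]), 'tau': array([ 8.00305043e-04, -5.82725143e+01,  2.93046194e+01,  6.99711487e+00,
        7.08613690e-03, -1.62446686e-04]), 'tool_pos': array([0.22163636, 0.63709647, 0.23964987]), 'orientation': array([-1.79993122e+02, -9.02304461e-02, -1.09188566e+02]), 'force': array([ 0.1363971 , -0.70985179, -0.12121328]), 'moment': array([-0.00561291, -0.00148925, -0.02795744]), 'opening': 0.08740328004296623}
```

View pics/top0.png

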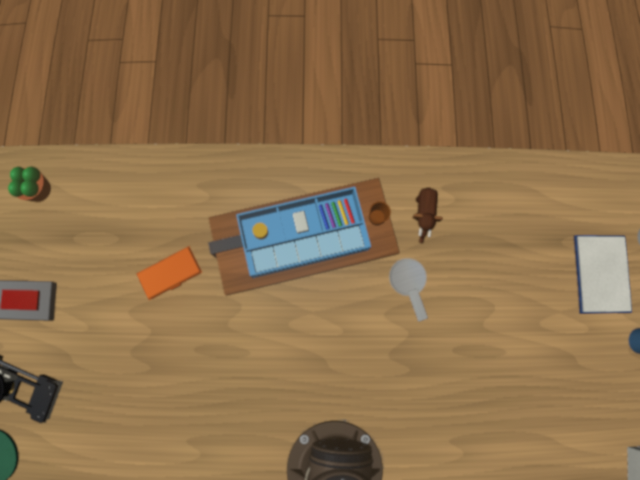

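View pics/side0.png

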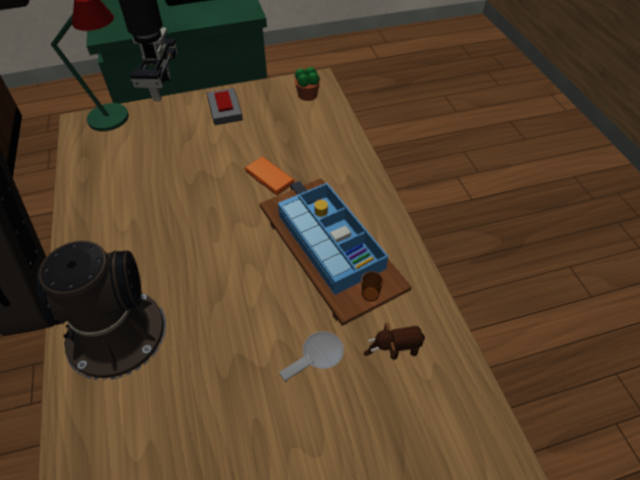

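The top view shows the strip of squares running from about (250,262) to (368,238), with the jar at (379,213), the elephant at (428,208), the spoon rest at (408,277) and the case at (168,272). The side view agrees, and the space above the strip is clear.

```bash
cat > h.py <<'E'
import numpy as np,cv2,pickle
def deproj(s,uv,z):
    K=np.array(s["intrinsics"]);R=cv2.Rodrigues(np.array(s["rvec"],float))[0];t=np.array(s["tvec"],float).ravel()
    n=cv2.undistortPoints(np.array(uv,float).reshape(-1,1,2),K,np.array(s["distortion"],float)).reshape(-1,2)
    d=np.c_[n,np.ones(len(n))]@R   # world rays
    c=-R.T@t
    return c+d*((z-c[2])/d[:,2])[:,None]
E
python3 - <<'E'
from h import *
for n in("top","side"):
    s=pickle.load(open(n+"0.pkl","rb"));hsv=cv2.cvtColor(s["color"],cv2.COLOR_RGB2HSV)
    m=((abs(hsv[...,0].astype(int)-100)<12)&(hsv[...,1]<130)&(hsv[...,1]>40)&(hsv[...,2]>165)).astype(np.uint8)
    m[:150]=0;m[330:]=0;m[:,:200]=0;m[:,420:]=0
    k,l,st,c=cv2.connectedComponentsWithStats(m)
    for i in range(1,k):
        if st[i,4]>30:print(n,st[i],c[i],deproj(s,[c[i]],.115))
    v,u=np.nonzero(m);P=deproj(s,np.c_[u,v],.115)[:,:2].astype(np.float32)
    r=cv2.minAreaRect(P);print(n,r,P.mean(0))
    big=cv2.resize(np.hstack([s["color"][170:310,200:400],cv2.cvtColor(m*255,cv2.COLOR_GRAY2RGB)[170:310,200:400]]) ,None,fx=2,fy=2)
    cv2.imwrite(f"pics/{n}m.png",big[:,:,::-1])
E
```

```text
top [347 196  13  27  59] [353.33898305 210.76271186] [[ 0.61513416 -0.03871421  0.115     ]]
top [317 199  21  30  75] [327.26666667 208.6       ] [[0.61978452 0.02310442 0.115     ]]
top [ 243  204   83   45 1638] [282.18559219 225.85347985] [[0.57711571 0.12896676 0.115     ]]
top [ 246  224  124   50 2528] [307.93789557 248.91376582] [[0.52267792 0.0680389  0.115     ]]
top ((0.5599327683448792, 0.07819880545139313), (0.12895157933235168, 0.28561049699783325), 14.056452751159668) [0.5469983  0.08810497]
side [280 196  17  10  43] [287.13953488 200.93023256] [[0.48683151 0.20322557 0.115     ]]
side [284 201  23  17 232] [294.55172414 208.50862069] [[0.49894935 0.1714686  0.115     ]]
side [293 213  24  18 249] [304.34939759 221.40963855] [[0.51197279 0.12127885 0.115     ]]
side [303 226  24  19 261] [314.4789272  235.11494253] [[0.52453978 0.07047323 0.115     ]]
side [313 240  25  20 273] [325.1025641  249.35531136] [[0.53724871 0.0199587  0.115     ]]
side [325 255  24  20 288] [336.27083333 264.1875    ] [[ 0.55012874 -0.03036829  0.115     ]]
side ((0.5532769560813904, 0.08689440786838531), (0.11151179671287537, 0.26799094676971436), 14.8432035446167) [0.52497035 0.07002114]
```

View pics/topm.png

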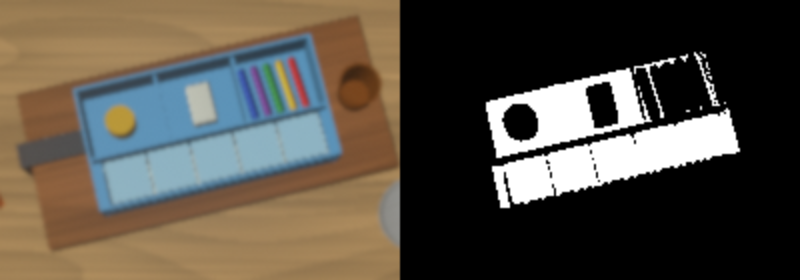

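The side view gives a clean fit: the strip centre is at (0.5246, 0.0705), its +y direction is (-0.246, 0.969), yaw is 14.2°, and the pitch comes out at 52.06 mm. I'll travel to the +y square at (0.499, 0.1715) and turn the tool to yaw -165.8°, which puts the 19 mm pad width along the strip.

```bash
python3 -m handwheel '[[[0.58,-0.69,0],[0,0,0]],[[0.58,-0.69,0],[0,0,0]],[[0.58,-0.69,0],[0,0,0]],[[0.58,-0.69,0],[0,0,0]],[[0.58,-0.69,0],[0,0,0]]]' 1
python3 -m handwheel '[[[0.58,-0.69,0],[0,0,0]],[[0.58,-0.69,0],[0,0,0]],[[0.58,-0.69,0],[0,0,0]],[[0.58,-0.69,0],[0,0,0]],[[0.58,-0.69,0],[0,0,0]]]'
python3 -m handwheel '[[[0.58,-0.69,0],[0,0,0.08]],[[0.58,-0.69,0],[0,0,0.08]],[[0.58,-0.69,0],[0,0,0.08]],[[0.58,-0.69,0],[0,0,0.08]],[[0.58,-0.69,0],[0,0,0.08]]]'
python3 -m handwheel '[[[0,0,0],[0,0,0.077]],[[0,0,0],[0,0,0.077]],[[0,0,0],[0,0,0.077]],[[0,0,0],[0,0,0.077]],[[0,0,0],[0,0,0.077]]]'
```

```text
clock: 0.52
tool_pos: [0.3154, 0.4782, 0.2405]
orientation: [180.0, -0.1, -109.3]
force: [-0.2, -0.4, -0.2]
opening: 0.06
clock: 0.93
tool_pos: [0.4073, 0.3237, 0.2405]
orientation: [180.0, -0.1, -109.3]
force: [0.2, -0.3, -0.3]
opening: 0.0266
clock: 1.35
tool_pos: [0.4998, 0.1692, 0.2403]
orientation: [-180.0, -0.1, -138.6]
force: [0.3, -0.0, 0.1]
opening: 0.0009
clock: 1.77
tool_pos: [0.4984, 0.1727, 0.2402]
orientation: [-180.0, -0.0, -166.0]
force: [0.2, -0.8, -0.2]
opening: 0.0005
```

```bash
python3 -m handwheel '[[[0,0,0.2],[0,0,0]],[[0,0,0.36],[0,0,0]],[[0,0,0.48],[0,0,0]],[[0,0,0.52],[0,0,0]],[[0,0,0.52],[0,0,0]]]'
python3 -c "
import cv2
from plant import *
s=snapshot('side');cv2.imwrite('pics/s1.png',cv2.resize(s['color'][130:330,210:430],None,fx=3,fy=3)[:,:,::-1]);print(get_obs()['force'],get_obs()['tool_pos'])"
```

```text
clock: 2.18
tool_pos: [0.4974, 0.1721, 0.1346]
orientation: [-179.9, -0.2, -165.6]
force: [0.3, -0.3, 0.4]
opening: 0.0003
[0.47263745 0.6493106  0.08952473] [0.49848443 0.17277285 0.1364363 ]
```

View pics/s1.png

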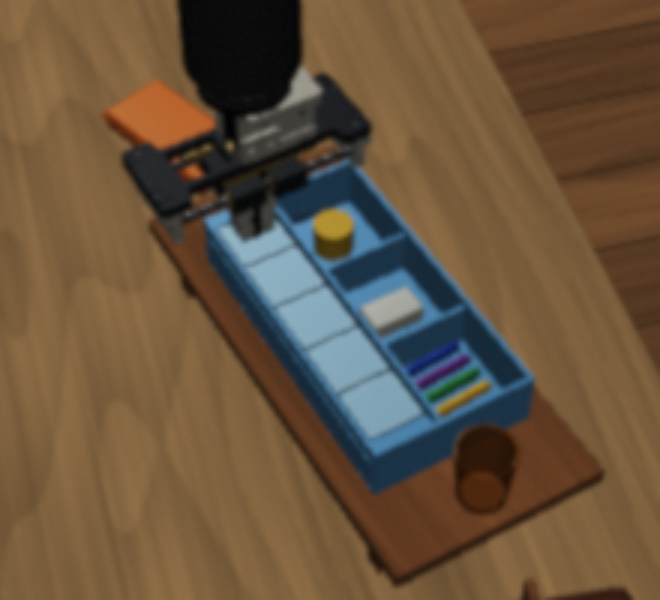

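The closed fingertips (about (255,225) in the crop) sit over the +y-most square. I'll feel downwards.

```bash
python3 -m handwheel '[[[0,0,0.025],[0,0,0]],[[0,0,0.03],[0,0,0]],[[0,0,0.035],[0,0,0]],[[0,0,0.035],[0,0,0]],[[0,0,0.035],[0,0,0]]]'; python3 -m handwheel '[[[0,0,0.0025],[0,0,0]],[[0,0,0.005],[0,0,0]],[[0,0,0.005],[0,0,0]]]'
```

```text
clock: 2.65
tool_pos: [0.4987, 0.173, 0.1302]
orientation: [180.0, 0.1, -165.7]
force: [0.7, -0.2, -0.2]
opening: 0.0005
clock: 2.9
tool_pos: [0.4987, 0.1729, 0.129]
orientation: [180.0, 0.0, -165.7]
force: [-0.5, -0.2, 3.7]
opening: 0.0007
```

```bash
python3 -m handwheel '[[[0,0,0.0025],[0,0,0]],[[0,0,0.005],[0,0,0]],[[0,0,0.005],[0,0,0]]]'
```

```text
clock: 3.15
tool_pos: [0.4987, 0.1729, 0.1278]
orientation: [180.0, 0.0, -165.7]
force: [0.2, 0.1, 4.6]
opening: 0.0004
```

```bash
python3 -m handwheel '[[[0,0,0.0025],[0,0,0]],[[0,0,0.005],[0,0,0]],[[0,0,0.005],[0,0,0]]]';python3 -m handwheel '[[[0,0,0],[0,0,0]]]'
```

```text
clock: 3.4
tool_pos: [0.4987, 0.1729, 0.1266]
orientation: [180.0, 0.0, -165.7]
force: [0.2, 0.3, 5.5]
opening: 0.0004
clock: 3.48
tool_pos: [0.4987, 0.1729, 0.1266]
orientation: [180.0, 0.0, -165.7]
force: [-0.9, 1.1, 4.2]
opening: 0.0006
```

```bash
python3 -m handwheel '[[[0,0,0.0025],[0,0,0]],[[0,0,0.005],[0,0,0]],[[0,0,0.005],[0,0,0]]]';python3 -m handwheel '[[[0,0,0],[0,0,0]]]'
python3 - <<'E'
from plant import *
import cv2
s=snapshot('side');cv2.imwrite('pics/s2.png',cv2.resize(s['color'][180:270,260:370],None,fx=6,fy=6,interpolation=cv2.INTER_CUBIC)[:,:,::-1]);print(get_obs()['force'])
E
```

```text
clock: 3.73
tool_pos: [0.4987, 0.1729, 0.1256]
orientation: [180.0, 0.0, -165.7]
force: [-0.2, 0.9, 4.2]
opening: 0.0002
clock: 3.82
tool_pos: [0.4987, 0.1729, 0.1256]
orientation: [180.0, 0.0, -165.7]
force: [-0.1, 0.6, 4.1]
opening: 0.0001
[0.76071903 1.27076671 4.53975417]
```

The square sinks at a steady ~4.3 N, with no stiff rise over 3.5 mm, so this is the catch. I'll press it to its stop.

```bash
python3 -m handwheel '[[[0,0,0.008],[0,0,0]],[[0,0,0.016],[0,0,0]],[[0,0,0.022],[0,0,0]],[[0,0,0.025],[0,0,0]],[[0,0,0.025],[0,0,0]]]';python3 -m handwheel '[[[0,0,0.0025],[0,0,0]],[[0,0,0.0025],[0,0,0]]]'
```

```text
clock: 4.28
tool_pos: [0.4987, 0.1729, 0.1217]
orientation: [-180.0, 0.0, -165.7]
force: [-5.8, 0.1, 16.0]
opening: 0.0009
clock: 4.45
tool_pos: [0.4987, 0.173, 0.1216]
orientation: [180.0, 0.1, -165.7]
force: [-5.9, -0.5, 19.3]
opening: 0.0006
```

Run:
```python
from plant import *
import cv2,pickle
s=snapshot('side');cv2.imwrite('pics/s3.png',cv2.resize(s['color'][170:320,250:410],None,fx=4,fy=4,interpolation=cv2.INTER_CUBIC)[:,:,::-1]);print(get_obs()['force'])
s=snapshot('top');cv2.imwrite('pics/t3.png',cv2.resize(s['color'][170:310,200:400],None,fx=4,fy=4,interpolation=cv2.INTER_CUBIC)[:,:,::-1])
```

```text
[-4.93340127 -0.51619444 18.87268227]
```

View pics/s3.png

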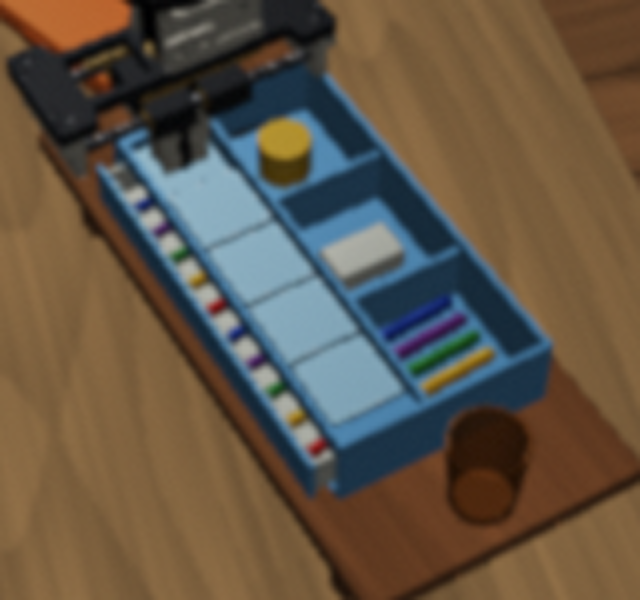

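The drawer is out, with crayons showing along its front edge. The force rose to 19 N with no more travel, so the square is on its stop. I'll release straight up, then retreat.

```bash
python3 -m handwheel '[[[0,0,-0.01],[0,0,0]],[[0,0,-0.03],[0,0,0]],[[0,0,-0.06],[0,0,0]],[[0,0,-0.12],[0,0,0]],[[0,0,-0.2],[0,0,0]]]';python3 -m handwheel '[[[0,0,-0.2],[0,0,0]],[[0,0,-0.36],[0,0,0]],[[0,0,-0.48],[0,0,0]],[[0,0,-0.52],[0,0,0]],[[0,0,-0.52],[0,0,0]]]'
python3 -m handwheel '[[[-0.2,-0.2,0],[0,0,0]],[[-0.2,-0.4,0],[0,0,0]],[[-0.2,-0.6,0],[0,0,0]],[[-0.2,-0.7,0],[0,0,0]],[[-0.2,-0.7,0],[0,0,0]]]'
python3 - <<'E'
from plant import *
import cv2
for n,c in(('side',(150,390,230,450)),('top',(150,330,120,460))):
    s=snapshot(n)['color'];cv2.imwrite(f'pics/{n}4.png',cv2.resize(s[c[0]:c[1],c[2]:c[3]],None,fx=2.3,fy=2.3,interpolation=cv2.INTER_CUBIC)[:,:,::-1])
print(get_obs()['tool_pos'])
E
```

```text
clock: 4.97
tool_pos: [0.497, 0.1719, 0.1589]
orientation: [-179.9, -0.2, -165.7]
force: [0.2, -0.7, 0.2]
opening: 0.0006
clock: 5.38
tool_pos: [0.4989, 0.1731, 0.2661]
orientation: [179.9, 0.2, -165.7]
force: [0.2, 0.8, -1.2]
opening: 0.0007
clock: 5.8
tool_pos: [0.5714, 0.0427, 0.2613]
orientation: [-180.0, -0.3, -165.9]
force: [-0.9, 1.0, -0.3]
opening: 0.0006
[0.57095044 0.04560321 0.26183131]
```

The height is safe, but the sideways sign was wrong: I meant +y. I'll move left to clear the view.

```bash
python3 -m handwheel '[[[0.2,0.2,0],[0,0,0]],[[0.2,0.4,0],[0,0,0]],[[0.2,0.6,0],[0,0,0]],[[0.2,0.8,0],[0,0,0]],[[0.2,0.9,0],[0,0,0]]]'
python3 -m handwheel '[[[0.1,0.2,0],[0,0,0]],[[0.2,0.4,0],[0,0,0]],[[0.2,0.6,0],[0,0,0]],[[0.2,0.8,0],[0,0,0]],[[0.2,0.8,0],[0,0,0]]]'
python3 - <<'E'
from plant import *
import cv2
for n,c in(('side',(150,390,230,450)),('top',(150,330,120,460))):
    s=snapshot(n)['color'];cv2.imwrite(f'pics/{n}5.png',cv2.resize(s[c[0]:c[1],c[2]:c[3]],None,fx=2.3,fy=2.3,interpolation=cv2.INTER_CUBIC)[:,:,::-1])
print(get_obs()['tool_pos'])
E
```

```text
clock: 6.32
tool_pos: [0.4864, 0.2148, 0.2634]
orientation: [180.0, -0.0, -165.6]
force: [0.6, -0.2, -1.4]
opening: 0.0003
clock: 6.73
tool_pos: [0.4075, 0.3624, 0.263]
orientation: [180.0, -0.0, -165.4]
force: [0.0, 0.7, 0.6]
opening: 0.0006
[0.40836547 0.35848209 0.26269886]
```

View pics/side5.png

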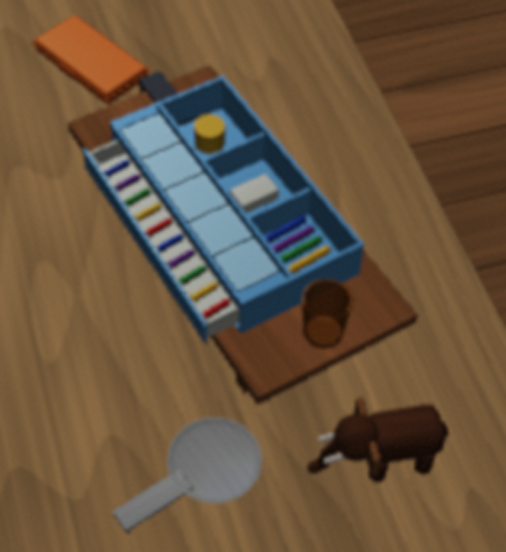

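View pics/top5.png

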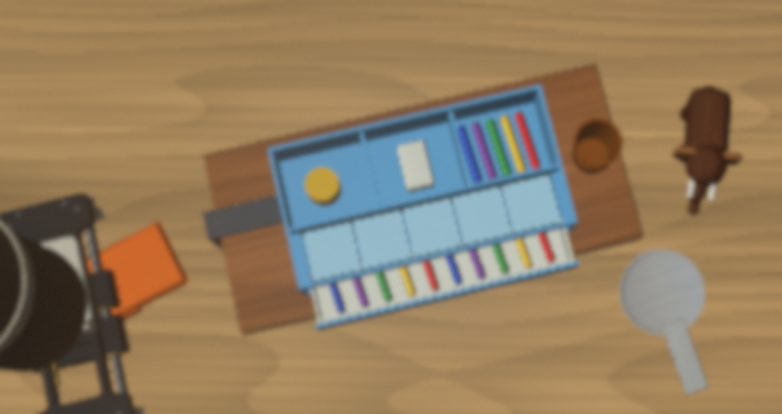

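The drawer is fully out, with its front edge from about (320,325) to (575,265) in the top crop. All five squares look flush, and the jar, elephant, case and spoon rest look unmoved. I'll let it settle and hand in.

```bash
python3 -m handwheel '[[[0,0,0],[0,0,0]],[[0,0,0],[0,0,0]],[[0,0,0],[0,0,0]],[[0,0,0],[0,0,0]]]'; python3 -c "
from plant import *
print(close_job())"
```

```text
clock: 7.17
tool_pos: [0.4107, 0.3558, 0.2641]
orientation: [180.0, 0.0, -165.8]
force: [-0.0, -0.7, -0.4]
opening: 0.0007
the job is handed in; nothing more can be done
None
```

The drawer is open and the job is handed in, at about 7.2 s of the 51 s allowed.

- **Finding the catch:** The first square I felt, the one at the strip's +y end, was the catch. It sank about 3.5 mm at a steady 4–5 N, so I did not need to test the other four.
- **Pressing it:** I pressed it until the force rose to about 19 N with no more travel, which I took as its stop. The drawer sprang out, and I lifted straight off and moved clear.
- **Last checks:** The final top and side pictures show the drawer out and all five squares flush. The jar, elephant, crayon case and spoon rest look unmoved by eye. The wrist force was back to about zero, within noise.

Some things did not go exactly as expected:
- **Travel:** The catch's measured travel was nearer 8 mm than the nominal 9 mm.
- **Side force:** There was about 5–6 N sideways while the square was on its stop. I did not find the cause, and it was gone once I lifted off.
- **Wrong direction:** My first sideways retreat went towards -y instead of +y. The tool was about 0.26 m above the desk at the time and touched nothing.

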